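# Make up two sampling kits

### The job

Make up the two sampling kits in the grey trays: the long tray with two equal pockets gets one lidded sample cup and the label roll, one in each pocket; the short tray gets the other sample cup in its big pocket and the capped tube, taken out of the black crate, in its narrow pocket. Stand everything upright and flat on the pocket floors without tipping anything over (either cup and either of the equal pockets will do), and leave the four small vials standing in the crate.

Things in the scene. Friction and masses are not known exactly. Their poses are not given: they have to be found in the camera images.
- cup_1: white sample cup with a red screw lid, standing upright, 58 mm tall. The lid is the top 10 mm (48 to 58 mm up) and 50 mm in diameter; the body below tapers to a 44 mm foot. Origin: centre of its underside, z up. Weighs 0.04 to 0.09 kg. The two cups serve equally.
- cup_2: white sample cup with a yellow screw lid, otherwise the same as the other cup: 58 mm tall, lid 50 mm in diameter. Origin: centre of its underside, z up.
- label_roll: roll of white labels with a cardboard core, standing on its flat face with the core upright: 61 mm in diameter, 30 mm tall. Origin: centre of its underside, z up. Weighs 0.04 to 0.09 kg.
- capped_tube: clear round sample tube, 29 mm in diameter, with a fixed white screw cap, 30 mm in diameter, over the height 73 to 88 mm; 89 mm tall. It stands in the middle of the black crate, touched by four vials. It stands 39 mm higher than they do: grip it above them, draw it straight up. Origin: centre of its underside (on the crate's floor, 4 mm above the worktop), z up. Weighs 0.02 to 0.05 kg.
- vial_1: small glass reagent vial with a white screw cap, 23 mm in diameter, 50 mm tall, one of four in the corners of the small black crate round the capped tube; stays there. Origin: centre of its underside (4 mm above the worktop), z up. The crate is fixed to the worktop, 68 mm square, walls 32 mm high, floor 4 mm thick.
- vial_2: small glass reagent vial with a white screw cap, 23 mm in diameter, 50 mm tall, one of four in the corners of the small black crate round the capped tube; stays there. Origin: centre of its underside (4 mm above the worktop), z up. The crate is fixed to the worktop, 68 mm square, walls 32 mm high, floor 4 mm thick.
- vial_3: small glass reagent vial with a white screw cap, 23 mm in diameter, 50 mm tall, one of four in the corners of the small black crate round the capped tube; stays there. Origin: centre of its underside (4 mm above the worktop), z up. The crate is fixed to the worktop, 68 mm square, walls 32 mm high, floor 4 mm thick.
- vial_4: small glass reagent vial with a white screw cap, 23 mm in diameter, 50 mm tall, one of four in the corners of the small black crate round the capped tube; stays there. Origin: centre of its underside (4 mm above the worktop), z up. The crate is fixed to the worktop, 68 mm square, walls 32 mm high, floor 4 mm thick.
- long_tray: long grey tray, fixed to the worktop, 88 mm (its x) by 172 mm (its y), 13 mm high, walls 4 mm thick, floor 3 mm thick. One divider makes two equal square pockets of 80 mm, centred at y = +42 mm and y = -42 mm in its frame. Origin: centre of its underside, z up, x roughly away from the robot.
- short_tray: short grey tray, fixed to the worktop, 88 mm (its x) by 138 mm (its y), 13 mm high, walls 4 mm thick, floor 3 mm thick. Its divider makes a big pocket, 80 by 80 mm, centred at y = +25 mm in its frame, and a narrow pocket, 80 mm (x) by 46 mm (y), centred at y = -42 mm. Origin: centre of its underside, z up, x roughly away from the robot.
There are look-alikes about, which are no part of the job. Of the things like the cup_2, leave any that is blue or purple; of the rest the larger one is meant.

How it is judged:
At the end, for the whole second after the job is handed in: Cup and roll in separate pockets of the long tray, other cup in the big and tube in the narrow pocket of the short tray: from pocket centre cups < 19 mm, roll < 13, tube < 12 across, 28 along; upright within 0.12 rad, on the tray floor (5 mm), at rest. Vials on the crate floor, lean < 0.25 rad (((((x of cup_1 in the frame of long_tray between -0.019 and 0.019 m and y of cup_1 in the frame of long_tray between 0.023 and 0.061 m and z of cup_1 in the frame of long_tray between -0.003 and 0.008 m and angle between cup_1's own z axis and vertical below 0.12 rad) or (x of cup_1 in the frame of long_tray between -0.019 and 0.019 m and y of cup_1 in the frame of long_tray between -0.061 and -0.023 m and z of cup_1 in the frame of long_tray between -0.003 and 0.008 m and angle between cup_1's own z axis and vertical below 0.12 rad)) and (x of cup_2 in the frame of short_tray between -0.019 and 0.019 m and y of cup_2 in the frame of short_tray between 0.006 and 0.044 m and z of cup_2 in the frame of short_tray between -0.003 and 0.008 m and angle between cup_2's own z axis and vertical below 0.12 rad)) or (((x of cup_2 in the frame of long_tray between -0.019 and 0.019 m and y of cup_2 in the frame of long_tray between 0.023 and 0.061 m and z of cup_2 in the frame of long_tray between -0.003 and 0.008 m and angle between cup_2's own z axis and vertical below 0.12 rad) or (x of cup_2 in the frame of long_tray between -0.019 and 0.019 m and y of cup_2 in the frame of long_tray between -0.061 and -0.023 m and z of cup_2 in the frame of long_tray between -0.003 and 0.008 m and angle between cup_2's own z axis and vertical below 0.12 rad)) and (x of cup_1 in the frame of short_tray between -0.019 and 0.019 m and y of cup_1 in the frame of short_tray between 0.006 and 0.044 m and z of cup_1 in the frame of short_tray between -0.003 and 0.008 m and angle between cup_1's own z axis and vertical below 0.12 rad))) and ((x of label_roll in the frame of long_tray between -0.013 and 0.013 m and y of label_roll in the frame of long_tray between 0.029 and 0.055 m and z of label_roll in the frame of long_tray between -0.003 and 0.008 m and angle between label_roll's own z axis and vertical below 0.12 rad) or (x of label_roll in the frame of long_tray between -0.013 and 0.013 m and y of label_roll in the frame of long_tray between -0.055 and -0.029 m and z of label_roll in the frame of long_tray between -0.003 and 0.008 m and angle between label_roll's own z axis and vertical below 0.12 rad)) and x of capped_tube in the frame of short_tray between -0.028 and 0.028 m and y of capped_tube in the frame of short_tray between -0.054 and -0.03 m and z of capped_tube in the frame of short_tray between -0.003 and 0.008 m and angle between capped_tube's own z axis and vertical below 0.12 rad and height (world z) of each of vial_1, vial_2, vial_3, vial_4 below 0.015 m and angle between each of vial_1, vial_2, vial_3, vial_4's own z axis and vertical below 0.25 rad and linear speed of each of cup_1, cup_2, label_roll, capped_tube below 0.02 m/s); the robot touches nothing.
It fails at once if a cup, the roll or the tube is tipped over (more than 0.7 rad) (angle between any of cup_1, cup_2, label_roll, capped_tube's own z axis and vertical above 0.7 rad).
It fails at once if a vial is lifted out of the crate or falls out of it (height (world z) of any of vial_1, vial_2, vial_3, vial_4 above 0.04 m or angle between any of vial_1, vial_2, vial_3, vial_4's own z axis and vertical above 0.9 rad).
It also fails if it takes over 88 s, if anything falls off the work surface, if the arm or the gripper's body presses on something with over 40 N, if the wrist force passes 120 N, or if a joint passes its speed limit or range.

### The arm

A 6-joint arm with a two-finger parallel gripper is mounted at the origin on a cart in front of the work surface, level with it; the furniture and walls round the work are solid. World frame = base frame: x ahead of the robot, y to its left, z up, the work surface at z = 0. Lengths are in m, angles in rad, forces in N, time in s.
With the tool pointing down it reaches from about 0.3 to 0.775 m from the base axis. Payload 14.6 kg.
Tool frame: the origin (TCP) lies at the very end of the fingers, on their centre line; the grasp point (between the pads) lies 19 mm behind it; z points along the fingers, y is the line along which they close (so a half turn about z gives the same grasp; the last joint's range is limited). The gripper opens to 94 mm and grips with 3 to 60 N. Pads are 16 mm wide; open, the fingers measure 119 mm over their backs; the gripper's body (75 mm by 177 mm) begins 78 mm behind the grasp point.
Start: joints at [1.239, 0.3, 1.521, -0, 1.321, -0.067], TCP at [0.144, 0.531, 0.205] pointing down, gripper open.
Joint ranges: [-3.03, 3.03], [-0.79, 2.21], [0.23, 2.52], [-1.04, 4.18], [0, 3.07], [-2.55, 2.55]. Speed limits (rad/s): [2.22, 2.22, 2.57, 3.14, 3.14, 3.14].

### API

Orientations are given as [roll, pitch, yaw] about the fixed x, y, z axes, in that order (R = Rz(yaw) Ry(pitch) Rx(roll)).
In Python, from station import ctrl, cams gives the robot as it stands. The module is installed in compiled form; this text tells all that it offers.
- The arm moves only by the tool arm_command, never from a script. Its argument "plan" is a list that holds one entry, the list of rows, each a list of 7 numbers: the shift along the tool's x, y, z in shares of 600 mm (1.0 is 600 mm), then the turn, a rotation vector about the tool's x, y, z in a scale on which 1.0 is 4 rad, then the closure, from -1 (fully open) to 1 (shut). A call has 1 to 12 rows; each row is the pose to reach, as a shift and turn from the pose commanded when the call began, along the tool's axes at that moment; what a row does not reach only later rows make up. A row lasts 1/10 s, in which the tool goes at most 50 mm and 8.59 degrees, less where a joint would pass 70% of its speed; a pose out of reach is approached as far as the arm can. No shift or turn number may pass 1 either way. A call with a gripper value outside its range is refused whole. The fingers move at their own pace and stop on an object; "squeeze" is the grip in N (left out, the last holds). Time passes only in rows, so rows that repeat a pose let the fingers close. It gives the time, the measured TCP pose, the force, the opening and the grip force at its end, in the units of the state.
- ctrl.get_obs(): the state, without advancing time (a new reading comes with each control period).
- cams.camera(name): name is "side" or "top" or "wrist"; returns (picture, depth): 384x512x3 uint8, blue, green, red; 384x512 float32, m along the optical axis (not along the pixel's ray), 0 where there is no reading.
- cams.camera_info(name): a dict with "fx", "fy", "cx", "cy" (pixels), "dist_coeffs" ([k1, k2, p1, p2, k3] as OpenCV has them; the pictures are not rectified), "world_to_cam" (4x4, takes a point from world to camera coordinates). Camera axes: x right, y down, z forward; pixel columns grow to the right and rows downward; lengths in m; the calibration is good to about 2 mm. A picture is of the moment at which its call begins: read the wrist's pose just before it. camera_info takes no time and is no camera call; for the wrist camera it gives the pose at the moment of the call.
- ctrl.hand_in(): hands the job in; it is judged then, once.
The state is a dict: "time_s": time; "qpos": joint angles; "joint_vel": joint speeds; "tau": joint torques, N m; "ee_pos": TCP position; "eef_rot": TCP orientation; "force": force on the tool from outside, world axes, zero at the start; "moment": the same for the moment, N m; "grip_width": finger opening in m; "grip_force": force on a finger pad.
Only numpy, scipy, OpenCV 4.12 (cv2) and the standard library are available. Lean on these libraries where they do the work, as an engineer would, in place of code of your own. Each camera call takes 0.05 s, during which the arm holds its last target. There are 200 camera calls.

## Working session

There is one attempt and no reset: what is moved stays moved. The work goes in short steps, Python scripts to look and compute and a tool call to move; the robot and the scene stay as the last step left them, time stands still between calls to the robot, and variables do not carry over. Pictures are saved under pics/ and viewed, at most 14 in all, crops included, and the job is handed in when it is done.

Besides the shell and the picture viewer there is one more tool, called by a JSON object that holds its "fn" and its "kwargs". arm_command: Moves the arm, as the interface text tells. Its arguments: {"type":"object","properties":{"plan":{"type":"array"},"squeeze":{"type":"number"}},"required":["plan"]}

```bash
mkdir -p pics
cat > h.py <<'E'
import numpy as np, cv2
from station import ctrl, cams
def grab(n):
    i=cams.camera_info(n); p,d=cams.camera(n); return p,d,i
def world(d,i):
    K=np.array([[i['fx'],0,i['cx']],[0,i['fy'],i['cy']],[0,0,1.]])
    h,w=d.shape; u,v=np.meshgrid(np.arange(w),np.arange(h))
    q=cv2.undistortPoints(np.stack([u,v],-1).reshape(-1,1,2).astype(float),K,np.array(i['dist_coeffs'],float)).reshape(h,w,2)
    c=np.dstack([q[...,0]*d,q[...,1]*d,d]); T=np.linalg.inv(np.array(i['world_to_cam']))
    W=c@T[:3,:3].T+T[:3,3]; W[d<=0]=np.nan; return W
E
python3 - <<'E'
from h import *
print({k:np.round(v,3) for k,v in ctrl.get_obs().items()})
for n in ['top','side']:
    p,d,i=grab(n); np.savez(f'{n}.npz',p=p,d=d,W=world(d,i)); cv2.imwrite(f'pics/{n}0.png',cv2.resize(p,(800,600)))
    print(n,np.round(np.linalg.inv(i['world_to_cam']),3).tolist(), i['fx'])
E
```

```text
{'time_s': np.float64(0.0), 'qpos': array([ 1.239,  0.3  ,  1.522, -0.   ,  1.321, -0.067]), 'joint_vel': array([-0.001, -0.001, -0.001, -0.   ,  0.002, -0.001]), 'tau': array([ 0.0000e+00, -5.3180e+01, -3.5273e+01,  7.1000e-02,  2.4000e-02,
       -0.0000e+00]), 'ee_pos': array([0.144, 0.531, 0.205]), 'eef_rot': array([-3.14 , -0.   ,  2.877]), 'force': array([ 0.327,  0.51 , -0.435]), 'moment': array([ 0.009,  0.017, -0.048]), 'grip_force': np.float64(0.0), 'grip_width': np.float64(0.094)}
top [[0.006, -0.98, 0.197, 0.303], [-1.0, -0.009, -0.014, 0.045], [0.015, -0.197, -0.98, 1.135], [0.0, 0.0, 0.0, 1.0]] 400.737862319325
side [[0.897, -0.288, 0.336, 0.176], [-0.442, -0.546, 0.711, -0.657], [-0.021, -0.787, -0.617, 0.644], [0.0, 0.0, 0.0, 1.0]] 430.249863930138
```

View pics/top0.png

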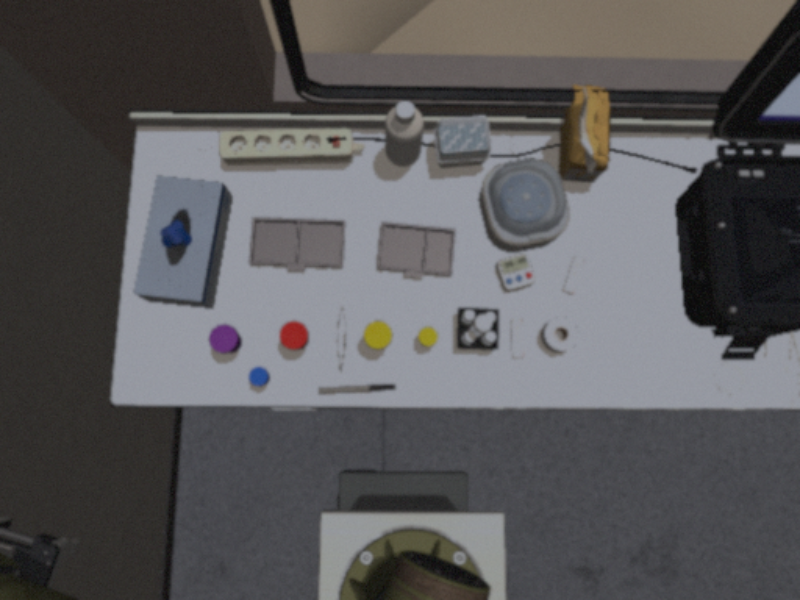

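View pics/side0.png

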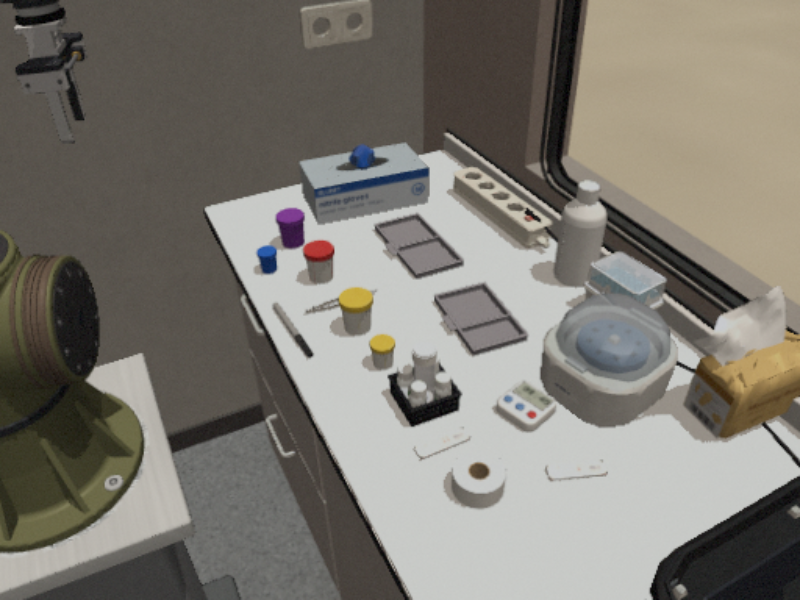

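Top view (800x600 px): red cup (294,335). The things that could be taken for cup_2 are big yellow (377,335), small yellow (428,337), purple (224,338) and blue (259,377). The larger yellow at (377,335) is cup_2. The roll is at (559,335), crate and tube at (480,327), long tray at (297,243), and short tray at (416,250) with its big pocket on the left (+y).

```bash
cat > meas.py <<'E'
from h import *
def circ(P):
    (c,r)=cv2.minEnclosingCircle(P.astype(np.float32)); return np.r_[c,r]
for n in ['top','side']:
    f=np.load(n+'.npz'); p,W=f['p'],f['W']; X,Y,Z=W[...,0],W[...,1],W[...,2]
    hsv=cv2.cvtColor(p,cv2.COLOR_BGR2HSV); H,S,V=[hsv[...,k] for k in range(3)]
    reg=(X>.25)&(X<.75)&(abs(Y)<.45)
    flat=reg&(abs(Z)<.006)&(S<40); print(n,'table z',np.nanmedian(Z[flat]))
    col={'red':((H<8)|(H>172))&(S>150),'yel':(H>20)&(H<34)&(S>140)}
    for k,m in col.items():
        m=m&reg&(X<.55)&(Z>.02)
        N,L,st,ce=cv2.connectedComponentsWithStats(m.astype(np.uint8))
        for j in range(1,N):
            if st[j,4]<25: continue
            a=L==j; zt=np.nanpercentile(Z[a],80); t=a&(Z>zt-.006)
            print(k,ce[j].round(),st[j,4],'ztop',zt.round(4),'med',np.nanmean(W[t],0).round(4),'circ',circ(W[t][:,:2]).round(4))
    def blob(name,x0,x1,y0,y1,z0,z1):
        m=(X>x0)&(X<x1)&(Y>y0)&(Y<y1)&(Z>z0)&(Z<z1)
        P=W[m]
        if len(P)<5: print(name,len(P)); return
        r=cv2.minAreaRect((P[:,:2]*1000).astype(np.float32))
        print(name,len(P),'mean',P.mean(0).round(4),'circ',circ(P[:,:2]).round(4),'rect',np.round(r[0],1),np.round(r[1],1),round(r[2],1))
    blob('roll',.38,.5,-.26,-.13,.022,.036)
    blob('tube',.38,.52,-.13,-.0,.083,.1)
    blob('crate',.36,.54,-.13,-.0,.022,.04)
E
python3 meas.py
python3 - <<'E'
from h import *
f=np.load('top.npz'); p,W=f['p'],f['W']
for u,v in [(188,214),(241,214),(274,216),(358,214),(190,155),(266,160),(310,210)]: print(u,v,W[v,u].round(4))
a=cv2.resize(p[130:250,140:380],(800,400),interpolation=cv2.INTER_CUBIC); cv2.imwrite('pics/crop1.png',cv2.convertScaleAbs(a,alpha=1.3))
E
```

```text
top table z -6.811067867973364e-05
red [188. 215.] 217 ztop 0.0597 med [0.4485 0.2094 0.0582] circ [0.4489 0.2085 0.0233]
yel [241. 214.] 216 ztop 0.0599 med [0.4509 0.0644 0.0583] circ [0.4511 0.0641 0.0227]
yel [273. 215.] 93 ztop 0.0422 med [ 0.4514 -0.0234  0.0407] circ [ 0.451  -0.0231  0.0152]
roll 219 mean [ 0.4589 -0.2151  0.0302] circ [ 0.4648 -0.195   0.0719] rect [ 464.6 -195.5] [129.7  68.3] 89.3
tube 109 mean [ 0.4675 -0.114   0.0924] circ [ 0.4682 -0.1145  0.0155] rect [ 468.1 -113.8] [28.3 29.4] 85.5
crate 241 mean [ 0.4617 -0.0826  0.0328] circ [ 0.4669 -0.0717  0.0672] rect [469.9 -70.1] [120.4  73.4] 87.8
side table z -0.0009564018320203926
red [204. 160.] 197 ztop 0.0577 med [0.4461 0.2035 0.0566] circ [0.4467 0.2065 0.0263]
yel [227. 192.] 273 ztop 0.0575 med [0.4468 0.0585 0.0563] circ [0.449  0.0604 0.0259]
yel [244. 220.] 149 ztop 0.0405 med [ 0.4476 -0.0285  0.0394] circ [ 0.4479 -0.0271  0.0177]
roll 567 mean [ 0.4599 -0.199   0.0294] circ [ 0.4622 -0.1958  0.0732] rect [ 463.6 -195.2] [130.3  71.3] 89.2
tube 160 mean [ 0.464  -0.1186  0.0909] circ [ 0.4653 -0.1169  0.0153] rect [ 465.2 -117.3] [28.9 28.7] 19.0
crate 345 mean [ 0.4487 -0.0732  0.0329] circ [ 0.4658 -0.0726  0.0664] rect [466.4 -70.2] [119.4  72.5] 88.5
188 214 [0.4503 0.2088 0.056 ]
241 214 [0.4507 0.0652 0.0616]
274 216 [ 0.4483 -0.025   0.0446]
358 214 [ 0.4623 -0.2699 -0.0028]
190 155 [0.6293 0.2166 0.0102]
266 160 [ 6.196e-01 -4.900e-03 -5.000e-04]
310 210 [ 0.4591 -0.1173  0.0894]
```

View pics/crop1.png

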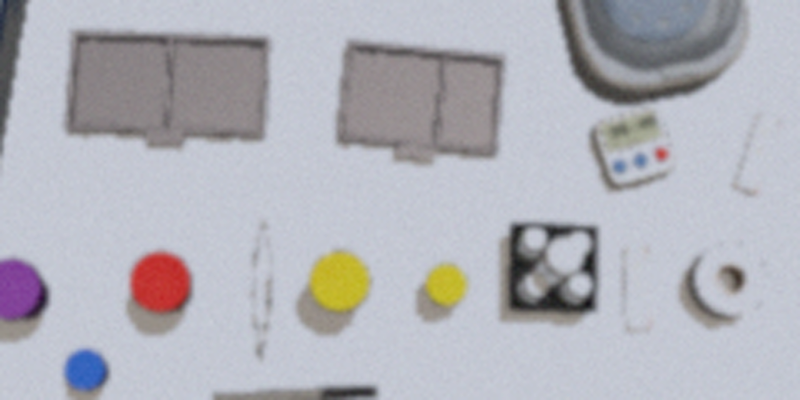

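The crop confirms it: larger yellow cup at crop (340,281), small yellow look-alike at (447,286), red at (160,282), tube cap at (571,250), roll at (725,280), short tray with its narrow pocket on the right. Next I measure the trays and the roll.

```bash
cat > trays.py <<'E'
from h import *
def plane_pts(uv,i,z):
    K=np.array([[i['fx'],0,i['cx']],[0,i['fy'],i['cy']],[0,0,1.]])
    q=cv2.undistortPoints(np.asarray(uv,float).reshape(-1,1,2),K,np.array(i['dist_coeffs'],float)).reshape(-1,2)
    T=np.linalg.inv(np.array(i['world_to_cam'])); r=np.c_[q,np.ones(len(q))]@T[:3,:3].T
    return T[:3,3]+r*((z-T[2,3])/r[:,2])[:,None]
if __name__=='__main__':
  for n in ['top','side']:
    f=np.load(n+'.npz'); p,W=f['p'],f['W']; i=cams.camera_info(n)
    X,Y,Z=W[...,0],W[...,1],W[...,2]; V=p.max(2)
    wb=np.median(V[(X>.5)&(X<.56)&(abs(Y)<.3)]); print(n,'table V',wb)
    for nm,y0,y1 in [('long',.11,.36),('short',-.1,.11)]:
        m=((X>.53)&(X<.72)&(Y>y0)&(Y<y1)&(Z<.03)&(V<.82*wb)).astype(np.uint8)
        m=cv2.morphologyEx(m,cv2.MORPH_OPEN,np.ones((7,7),np.uint8)) if n=='top' else m
        N,L,st,ce=cv2.connectedComponentsWithStats(m); j=1+np.argmax(st[1:,4]); v,u=np.nonzero(L==j)
        P=plane_pts(np.c_[u,v],i,.010)[:,:2]
        r=cv2.minAreaRect((P*1000).astype(np.float32)); print(nm,len(P),np.round(r[0],1),np.round(r[1],1),round(r[2],2),'mean',P.mean(0).round(4))
    m=(X>.4)&(X<.53)&(Y>-.27)&(Y<-.165)&(Z>.022)&(Z<.036); P=W[m][:,:2]
    print('roll',len(P),cv2.minEnclosingCircle(P.astype(np.float32)), P.mean(0))
    m=(X>.4)&(X<.53)&(Y>-.165)&(Y<-.06)&(Z>.025)&(Z<.06); P=W[m][:,:2]
    r=cv2.minAreaRect((P*1000).astype(np.float32));print('crate',r)
E
python3 trays.py
```

```text
top table V 162.0
long 1916 [623.8 216.9] [102.5 174.7] 0.61 mean [0.6272 0.2169]
short 1511 [613.9  -2.9] [141.  105.2] 84.97 mean [ 0.6175 -0.0014]
roll 203 ((0.4594091773033142, -0.2624512314796448), 0.030433792620897293) [ 0.45836181 -0.2522388 ]
crate ((468.24322509765625, -114.66791534423828), (72.92088317871094, 73.13005065917969), 87.13309478759766)
side table V 202.0
long 1419 [618.9 209.5] [189.6 108.6] 89.31 mean [0.6222 0.204 ]
short 1748 [609.6  -9. ] [150.8 107.6] 84.6 mean [ 0.6114 -0.0135]
roll 406 ((0.45703035593032837, -0.26165318489074707), 0.03104354254901409) [ 0.45670084 -0.25366365]
crate ((465.95416259765625, -116.99185943603516), (73.3974838256836, 73.84393310546875), 88.09069061279297)
```

```bash
cat > go.py <<'E'
import sys
from h import *
from scipy.spatial.transform import Rotation as R
def go(x,y,z,yaw):
    o=ctrl.get_obs(); Rc=R.from_euler('xyz',o['eef_rot']); Rt=R.from_euler('xyz',[np.pi,0,yaw])
    d=Rc.inv().apply(np.array([x,y,z])-o['ee_pos'])*1000; r=(Rc.inv()*Rt).as_rotvec()
    print('t',round(float(o['time_s']),2),'row',d.round(1),r.round(3),'w',round(float(o['grip_width']),4))
if __name__=='__main__': go(*map(float,sys.argv[1:]))
E
python3 go.py .46 .13 .32 3.1416
python3 - <<'E'
import numpy as np
W=np.load('top.npz')['W'];
for y in np.arange(-.2,.45,.05):
    m=(abs(W[...,1]-y)<.025)&(W[...,0]>.3)&(W[...,0]<.85)&(W[...,2]>.07)
    P=W[m]; print(round(y,2),len(P),P[:,0].min().round(3) if len(P) else '',P[:,2].max().round(3) if len(P) else '')
E
```

```text
t 0.1 row [-410.  -304.1 -114.8] [-0.001 -0.    -0.265] w 0.0935
-0.2 988 0.61 0.122
-0.15 974 0.461 0.121
-0.1 521 0.453 0.098
-0.05 257 0.78 0.085
-0.0 369 0.783 0.171
0.05 276 0.784 0.17
0.1 0  
0.15 0  
0.2 0  
0.25 0  
0.3 0  
0.35 569 0.503 0.08
0.4 1456 0.505 0.12
```

Careful with the scale: shifts go in shares of 600 mm and turns go in shares of 4 rad. That gives: -410 mm / 600 = -0.6833, -304 mm / 600 = -0.5067, -0.265 rad / 4 = -0.0663.

{"fn": "arm_command", "kwargs": {"plan": [[[-0.6833,-0.5067,-0.1917,0,0,-0.0663,-1],[-0.6833,-0.5067,-0.1917,0,0,-0.0663,-1],[-0.6833,-0.5067,-0.1917,0,0,-0.0663,-1],[-0.6833,-0.5067,-0.1917,0,0,-0.0663,-1],[-0.6833,-0.5067,-0.1917,0,0,-0.0663,-1],[-0.6833,-0.5067,-0.1917,0,0,-0.0663,-1],[-0.6833,-0.5067,-0.1917,0,0,-0.0663,-1],[-0.6833,-0.5067,-0.1917,0,0,-0.0663,-1],[-0.6833,-0.5067,-0.1917,0,0,-0.0663,-1],[-0.6833,-0.5067,-0.1917,0,0,-0.0663,-1],[-0.6833,-0.5067,-0.1917,0,0,-0.0663,-1],[-0.6833,-0.5067,-0.1917,0,0,-0.0663,-1]]]}}

```text
time_s: 1.3
ee_pos: [0.4615, 0.1279, 0.3205]
eef_rot: [-3.141, 0.0, 3.138]
force: [-0.7, 0.5, -0.3]
grip_width: 0.094
grip_force: 0.0
```

Run:
```python
from h import *
o=ctrl.get_obs();print(o['ee_pos'],o['eef_rot'])
p,d,i=grab('wrist'); W=world(d,i); np.savez('w1.npz',p=p,d=d,W=W)
print(np.linalg.inv(i['world_to_cam']).round(3),i['fx'])
cv2.imwrite('pics/w1.png',p)
```

```text
[0.46150656 0.12786789 0.32049226] [-3.14128377e+00  2.15082840e-05  3.13821600e+00]
[[ 0.002  0.974  0.227  0.397]
 [ 1.    -0.001 -0.001  0.128]
 [-0.001  0.227 -0.974  0.5  ]
 [ 0.     0.     0.     1.   ]] 303.0264495787006
```

View pics/w1.png

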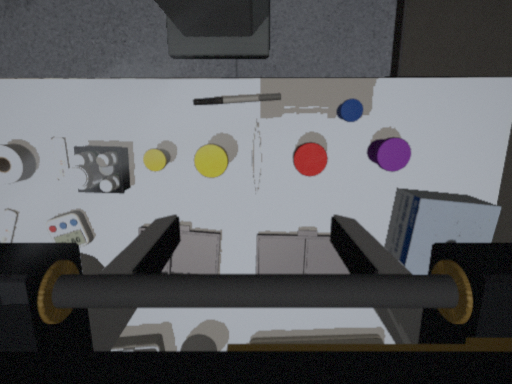

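Wrist view: red lid (311,159), big yellow (211,161), crate (102,169), roll at left (10,163). The gripper partly hides the trays. I measure the lids here, then shift forward for the trays.

```bash
cat > lids.py <<'E'
from h import *; from trays import plane_pts
import sys
def lids(p,i,zt=.058):
    hsv=cv2.cvtColor(p,cv2.COLOR_BGR2HSV); H,S,V=[hsv[...,k] for k in range(3)]
    for k,m in {'red':((H<8)|(H>172))&(S>150)&(V>60),'yel':(H>20)&(H<34)&(S>140)&(V>60)}.items():
        m=cv2.morphologyEx(m.astype(np.uint8),cv2.MORPH_OPEN,np.ones((3,3),np.uint8))
        N,L,st,ce=cv2.connectedComponentsWithStats(m)
        for j in range(1,N):
            if st[j,4]>300:
                v,u=np.nonzero(L==j); P=plane_pts(np.c_[u,v],i,zt)
                print(k,ce[j].round(),st[j,4],cv2.minEnclosingCircle(P[:,:2].astype(np.float32)),P.mean(0).round(4))
if __name__=='__main__':
    i=cams.camera_info('wrist'); f=np.load('w1.npz'); lids(f['p'],i)
    W=f['W'];Z=W[...,2]
    m=(Z>.08)&(Z<.1)&(W[...,0]<.52)&(W[...,1]<-.07)&(W[...,1]>-.15); print('tube',m.sum(),cv2.minEnclosingCircle(W[m][:,:2].astype(np.float32)))
    m=(abs(Z)<.01)&(W[...,0]<.5);print('table',np.median(Z[m]))
E
python3 lids.py
```

```text
red [310. 159.] 838 ((0.4494808316230774, 0.2088633030653), 0.024465294554829597) [0.4491 0.2094 0.058 ]
yel [212. 163.] 645 ((0.4524141848087311, 0.06541933864355087), 0.023694798350334167) [0.4556 0.0662 0.058 ]
tube 481 ((0.4699292778968811, -0.11528365314006805), 0.01609809882938862)
table -0.00022001736946258843
```

Converted, -170 mm / 600 = -0.2833.

{"fn": "arm_command", "kwargs": {"plan": [[[-0.2833,0,0,0,0,0,-1],[-0.2833,0,0,0,0,0,-1],[-0.2833,0,0,0,0,0,-1],[-0.2833,0,0,0,0,0,-1],[-0.2833,0,0,0,0,0,-1],[-0.2833,0,0,0,0,0,-1]]]}}

```text
time_s: 1.95
ee_pos: [0.6294, 0.1312, 0.3198]
eef_rot: [-3.142, -0.001, -3.14]
force: [-0.5, -0.2, 0.2]
grip_width: 0.0937
grip_force: 0.0
```

Run:
```python
from h import *
o=ctrl.get_obs();print(o['ee_pos'],o['eef_rot'])
p,d,i=grab('wrist'); W=world(d,i); np.savez('w2.npz',p=p,d=d,W=W)
cv2.imwrite('pics/w2.png',cv2.resize(p,(768,576)))
```

```text
[0.62942564 0.13122638 0.31977418] [-3.14155238e+00 -1.27852855e-03 -3.14030895e+00]
```

View pics/w2.png

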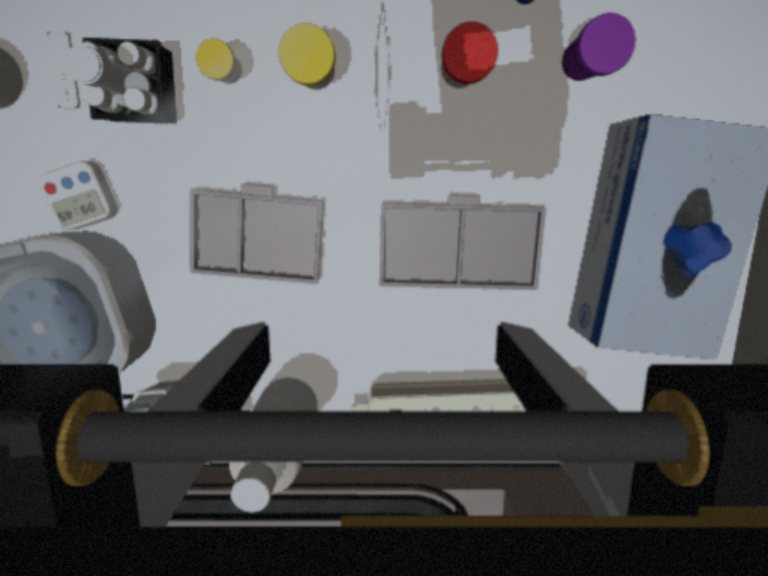

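The wrist view shows both trays complete. Corners in 768x576 px: long (382,203), (545,206), (540,290), (380,287); short (193,188), (326,197), (321,283), (190,274).

```bash
python3 - <<'E'
from h import *; from trays import plane_pts; from lids import lids
i=cams.camera_info('wrist'); p=np.load('w2.npz')['p']
for n,c in {'long':[(382,203),(545,206),(540,290),(380,287)],'short':[(193,188),(326,197),(321,283),(190,274)]}.items():
    P=plane_pts(np.array(c)/1.5,i,.013)[:,:2]; print(n,P.mean(0).round(4),'edges',np.linalg.norm(P-np.roll(P,-1,0),axis=1).round(4), 'yaws',[np.round(np.arctan2(-(P[a]-P[b])[0],(P[a]-P[b])[1]),3) for a,b in((1,0),(2,3))])
    V=p.max(2).astype(int); m=np.zeros(V.shape,np.uint8); cv2.fillPoly(m,[(np.array(c)/1.5+np.array([[-4,-4],[4,-4],[4,4],[-4,4]])).astype(np.int32)],1)
    wb=np.median(V[130:190,225:245]); m=((m>0)&(V<.8*wb)).astype(np.uint8); m=cv2.morphologyEx(m,cv2.MORPH_OPEN,np.ones((3,3)))
    v,u=np.nonzero(m); Q=plane_pts(np.c_[u,v],i,.011)[:,:2]; r=cv2.minAreaRect((Q*1000).astype(np.float32)); print(r)
lids(p,i)
E
python3 go.py .449 .208 .15 1.5708
```

```text
long [0.6331 0.2168] edges [0.1719 0.0911 0.176  0.0909] yaws [np.float64(-0.015), np.float64(-0.016)]
((629.1643676757812, 215.96249389648438), (174.1333770751953, 97.21903228759766), 88.70443725585938)
short [ 0.622  -0.0023] edges [0.139  0.0929 0.1429 0.0924] yaws [np.float64(-0.063), np.float64(-0.067)]
((617.7114868164062, -2.8723297119140625), (142.86570739746094, 99.483154296875), 84.83792877197266)
red [313.  34.] 1126 ((0.45213583111763, 0.20812737941741943), 0.024497047066688538) [0.4519 0.208  0.058 ]
yel [210.  40.] 688 ((0.4557749629020691, 0.06625547260046005), 0.02361016534268856) [0.4591 0.0703 0.058 ]
t 2.0 row [180.   77.2 170.5] [-0.    -0.     1.572] w 0.0939
```

Converted, 180 mm / 600 = 0.3, 170 mm / 600 = 0.2833, 1.571 rad / 4 = 0.3928.

{"fn": "arm_command", "kwargs": {"plan": [[[0.3,0.1283,0.2833,0,0,0.3928,-1],[0.3,0.1283,0.2833,0,0,0.3928,-1],[0.3,0.1283,0.2833,0,0,0.3928,-1],[0.3,0.1283,0.2833,0,0,0.3928,-1],[0.3,0.1283,0.2833,0,0,0.3928,-1],[0.3,0.1283,0.2833,0,0,0.3928,-1],[0.3,0.1283,0.2833,0,0,0.3928,-1],[0.3,0.1283,0.2833,0,0,0.3928,-1],[0.3,0.1283,0.2833,0,0,0.3928,-1],[0.3,0.1283,0.2833,0,0,0.3928,-1],[0.3,0.1283,0.2833,0,0,0.3928,-1],[0.3,0.1283,0.2833,0,0,0.3928,-1]]]}}

```text
time_s: 3.2
ee_pos: [0.4492, 0.2073, 0.1512]
eef_rot: [3.14, -0.001, 1.57]
force: [0.1, 0.8, 0.2]
grip_width: 0.0938
grip_force: 0.0
```

```bash
python3 go.py .449 .208 .033 1.5708
python3 - <<'E'
from h import *; from lids import lids
p,d,i=grab('wrist'); lids(p,i)
E
```

```text
t 3.2 row [  0.6  -0.3 118.2] [ 0.001 -0.001 -0.   ] w 0.0938
red [256. 191.] 2082 ((0.4515213966369629, 0.20998352766036987), 0.02447240985929966) [0.4515 0.2101 0.058 ]
yel [258. 326.] 1508 ((0.45342904329299927, 0.06624618172645569), 0.02650177851319313) [0.4535 0.0672 0.058 ]
```

Converted, 118 mm / 600 = 0.1967, 105 mm / 600 = 0.175.

{"fn": "arm_command", "kwargs": {"plan": [[[0.0033,0.0033,0.0667,0,0,0,-1],[0.0033,0.0033,0.1333,0,0,0,-1],[0.0033,0.0033,0.175,0,0,0,-1],[0.0033,0.0033,0.1967,0,0,0,-1],[0.0033,0.0033,0.1967,0,0,0,-1],[0.0033,0.0033,0.1967,0,0,0,1],[0.0033,0.0033,0.1967,0,0,0,1],[0.0033,0.0033,0.1967,0,0,0,1],[0.0033,0.0033,0.1967,0,0,0,1],[0.0033,0.0033,0.1967,0,0,0,1],[0.0033,0.0033,0.1967,0,0,0,1],[0.0033,0.0033,0.1967,0,0,0,1]]], "squeeze": 12}}

```text
time_s: 4.45
ee_pos: [0.4521, 0.2091, 0.0326]
eef_rot: [3.141, -0.0, 1.571]
force: [-0.9, -0.5, 0.9]
grip_width: 0.0498
grip_force: 12.0
```

```bash
python3 go.py .6315 .257 .14 1.5708;python3 go.py .6315 .257 .037 1.5708
```

```text
t 4.45 row [  47.9  179.4 -107.4] [ 0. -0.  0.] w 0.0498
t 4.45 row [ 47.9 179.4  -4.4] [ 0. -0.  0.] w 0.0498
```

Converted, 179 mm / 600 = 0.2983, 178 mm / 600 = 0.2967.

{"fn": "arm_command", "kwargs": {"plan": [[[0,0,-0.0417,0,0,0,1],[0,0,-0.1,0,0,0,1],[0.02,0.075,-0.1167,0,0,0,1],[0.0367,0.1417,-0.1167,0,0,0,1],[0.0567,0.2083,-0.1167,0,0,0,1],[0.07,0.2667,-0.1167,0,0,0,1],[0.0783,0.2967,-0.1167,0,0,0,1],[0.08,0.2983,-0.1167,0,0,0,1],[0.08,0.2983,-0.0833,0,0,0,1],[0.08,0.2983,-0.0417,0,0,0,1],[0.08,0.2983,-0.02,0,0,0,1],[0.08,0.2983,-0.0117,0,0,0,1]]]}}

```text
time_s: 5.65
ee_pos: [0.63, 0.2569, 0.0381]
eef_rot: [-3.139, 0.001, 1.571]
force: [0.9, -0.7, -0.2]
grip_width: 0.0494
grip_force: 12.0
```

Converted, 3 mm / 600 = 0.005.

{"fn": "arm_command", "kwargs": {"plan": [[[0,0,0.005,0,0,0,1],[0,0,0.005,0,0,0,1],[0,0,0.005,0,0,0,1]]]}}

```text
time_s: 5.95
ee_pos: [0.6314, 0.2572, 0.0375]
eef_rot: [3.14, -0.0, 1.571]
force: [-0.5, 0.0, -0.3]
grip_width: 0.0495
grip_force: 12.0
```

Open gently and go up, then on to the yellow cup.

Converted, -110 mm / 600 = -0.1833, -80 mm / 600 = -0.1333.

{"fn": "arm_command", "kwargs": {"plan": [[[0,0,0.0025,0,0,0,1],[0,0,0.0025,0,0,0,1],[0,0,0.0025,0,0,0,0.3],[0,0,0.0025,0,0,0,-0.2],[0,0,0.0025,0,0,0,-0.6],[0,0,0.0025,0,0,0,-0.6],[0,0,-0.0667,0,0,0,-0.6],[0,0,-0.1333,0,0,0,-1],[0,0,-0.1833,0,0,0,-1],[0,0,-0.1833,0,0,0,-1]]]}}

```text
time_s: 6.95
ee_pos: [0.6326, 0.2577, 0.1516]
eef_rot: [3.135, -0.002, 1.571]
force: [-0.0, -0.4, 0.5]
grip_width: 0.0933
grip_force: 0.0
```

```bash
python3 - <<'E'
from h import *; from lids import lids
p,d,i=grab('wrist'); lids(p,i,.061)
E
python3 go.py .4535 .066 .15 1.5708
```

```text
red [251. 194.] 2178 ((0.6308333277702332, 0.25776028633117676), 0.025145892053842545) [0.6309 0.2581 0.061 ]
t 7.0 row [-191.4 -178.2   -2.3] [ 0.003 -0.001 -0.   ] w 0.0936
```

Converted, -191 mm / 600 = -0.3183, -178 mm / 600 = -0.2967.

{"fn": "arm_command", "kwargs": {"plan": [[[-0.3183,-0.2967,0,0,0,0,-1],[-0.3183,-0.2967,0,0,0,0,-1],[-0.3183,-0.2967,0,0,0,0,-1],[-0.3183,-0.2967,0,0,0,0,-1],[-0.3183,-0.2967,0,0,0,0,-1],[-0.3183,-0.2967,0,0,0,0,-1],[-0.3183,-0.2967,0,0,0,0,-1],[-0.3183,-0.2967,0,0,0,0,-1]]]}}

```text
time_s: 7.8
ee_pos: [0.4537, 0.0666, 0.1461]
eef_rot: [-3.141, -0.0, 1.571]
force: [-0.5, 0.0, -0.3]
grip_width: 0.0939
grip_force: 0.0
```

```bash
python3 - <<'E'
from h import *; from lids import lids
p,d,i=grab('wrist'); lids(p,i)
cv2.imwrite('pics/w3.png',p)
E
python3 go.py .4535 .066 .033 1.5708
```

```text
yel [253. 197.] 2158 ((0.45302799344062805, 0.06435409188270569), 0.024761242792010307) [0.4532 0.0645 0.058 ]
yel [254. 268.] 368 ((0.45357346534729004, -0.009240671992301941), 0.014336731284856796) [ 0.4538 -0.0056  0.058 ]
t 7.85 row [ -0.8  -0.2 113.1] [-0.    -0.     0.001] w 0.094
```

View pics/w3.png

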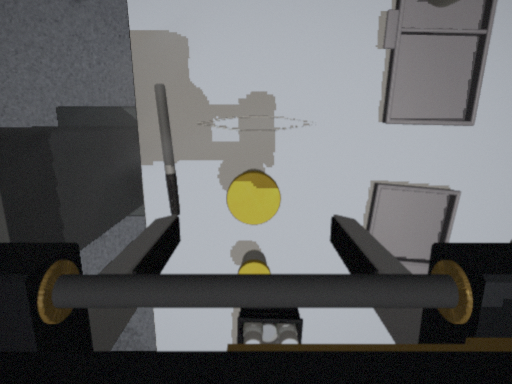

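The big yellow lid is at (253,197), centred between the fingers, with the small one behind it at (254,268).

Converted, 113 mm / 600 = 0.1883, 103 mm / 600 = 0.1717.

{"fn": "arm_command", "kwargs": {"plan": [[[-0.0033,-0.0017,0.0667,0,0,0,-1],[-0.0033,-0.0017,0.1333,0,0,0,-1],[-0.0033,-0.0017,0.1717,0,0,0,-1],[-0.0033,-0.0017,0.1883,0,0,0,-1],[-0.0033,-0.0017,0.1883,0,0,0,-1],[-0.0033,-0.0017,0.1883,0,0,0,1],[-0.0033,-0.0017,0.1883,0,0,0,1],[-0.0033,-0.0017,0.1883,0,0,0,1],[-0.0033,-0.0017,0.1883,0,0,0,1],[-0.0033,-0.0017,0.1883,0,0,0,1],[-0.0033,-0.0017,0.1883,0,0,0,1],[-0.0033,-0.0017,0.1883,0,0,0,1]]]}}

```text
time_s: 9.05
ee_pos: [0.4522, 0.0641, 0.0336]
eef_rot: [3.141, -0.0, 1.571]
force: [-0.2, -0.3, 1.5]
grip_width: 0.0494
grip_force: 12.0
```

```bash
python3 go.py .621 .021 .036 1.5708
```

```text
t 9.05 row [-43.1 168.8  -2.4] [ 0. -0. -0.] w 0.0494
```

Converted, 169 mm / 600 = 0.2817, 168 mm / 600 = 0.28.

{"fn": "arm_command", "kwargs": {"plan": [[[0,0,-0.0417,0,0,0,1],[0,0,-0.1,0,0,0,1],[-0.0167,0.0667,-0.1167,0,0,0,1],[-0.0333,0.1333,-0.1167,0,0,0,1],[-0.05,0.2,-0.1167,0,0,0,1],[-0.0633,0.25,-0.1167,0,0,0,1],[-0.0717,0.28,-0.1167,0,0,0,1],[-0.0717,0.2817,-0.1167,0,0,0,1],[-0.0717,0.2817,-0.0833,0,0,0,1],[-0.0717,0.2817,-0.0417,0,0,0,1],[-0.0717,0.2817,-0.02,0,0,0,1],[-0.0717,0.2817,-0.0067,0,0,0,1]]]}}

```text
time_s: 10.25
ee_pos: [0.6202, 0.0213, 0.0365]
eef_rot: [-3.14, -0.0, 1.571]
force: [-5.0, 0.0, 16.2]
grip_width: 0.0495
grip_force: 12.0
```

Converted, -150 mm / 600 = -0.25, -120 mm / 600 = -0.2.

{"fn": "arm_command", "kwargs": {"plan": [[[0,0,0,0,0,0,1],[0,0,0,0,0,0,1],[0,0,0,0,0,0,0.3],[0,0,0,0,0,0,-0.2],[0,0,0,0,0,0,-0.6],[0,0,0,0,0,0,-0.6],[0,0,-0.0667,0,0,0,-0.6],[0,0,-0.1333,0,0,0,-1],[0,0,-0.2,0,0,0,-1],[0,0,-0.25,0,0,0,-1],[0,0,-0.25,0,0,0,-1]]]}}

```text
time_s: 11.35
ee_pos: [0.6226, 0.0211, 0.1924]
eef_rot: [3.134, 0.0, 1.571]
force: [-0.1, 0.6, 0.4]
grip_width: 0.0936
grip_force: 0.0
```

```bash
python3 - <<'E'
from h import *; from lids import lids
p,d,i=grab('wrist'); lids(p,i,.061); cv2.imwrite('pics/w4.png',p)
E
python3 go.py .468 -.1155 .2 1.5708
```

```text
yel [253. 185.] 1675 ((0.6216453909873962, 0.02064606547355652), 0.025138404220342636) [0.6223 0.021  0.061 ]
yel [106. 220.] 693 ((0.4659993350505829, -0.017119476571679115), 0.017026035115122795) [ 0.4659 -0.0172  0.061 ]
t 11.4 row [-136.6 -153.7  -11.1] [0.004 0.    0.   ] w 0.0939
```

View pics/w4.png

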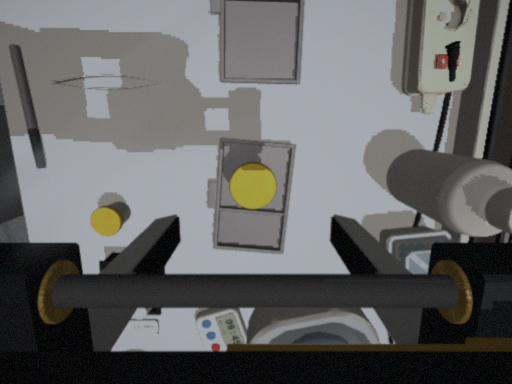

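The yellow cup (253,185) stands in the big pocket. I refine the short tray from its corners (220,139), (294,144), (286,253), (215,248).

Run:
```python
from h import *; from trays import plane_pts
i=cams.camera_info('wrist'); P=plane_pts([(220,139),(294,144),(286,253),(215,248)],i,.013)[:,:2]; print(P.mean(0),np.linalg.norm(P-np.roll(P,-1,0),axis=1),P)
```

```text
[ 0.62224139 -0.0044051 ] [0.08606329 0.13668717 0.08983161 0.13571688] [[ 0.58316775  0.06638447]
 [ 0.66904802  0.06077469]
 [ 0.66316213 -0.07578569]
 [ 0.57358765 -0.06899386]]
```

Converted, -154 mm / 600 = -0.2567, -137 mm / 600 = -0.2283.

{"fn": "arm_command", "kwargs": {"plan": [[[-0.2283,-0.2567,-0.0183,0,0,0,-1],[-0.2283,-0.2567,-0.0183,0,0,0,-1],[-0.2283,-0.2567,-0.0183,0,0,0,-1],[-0.2283,-0.2567,-0.0183,0,0,0,-1],[-0.2283,-0.2567,-0.0183,0,0,0,-1],[-0.2283,-0.2567,-0.0183,0,0,0,-1],[-0.2283,-0.2567,-0.0183,0,0,0,-1],[-0.2283,-0.2567,-0.0183,0,0,0,-1]]]}}

```text
time_s: 12.2
ee_pos: [0.4677, -0.1151, 0.1978]
eef_rot: [-3.141, -0.0, 1.572]
force: [-0.2, -0.8, 0.1]
grip_width: 0.0937
grip_force: 0.0
```

```bash
python3 - <<'E'
from h import *
p,d,i=grab('wrist'); W=world(d,i); Z=W[...,2]
m=(Z>.083)&(Z<.1)&(abs(W[...,0]-.468)<.04)&(abs(W[...,1]+.115)<.04); print('tube',m.sum(),cv2.minEnclosingCircle(W[m][:,:2].astype(np.float32)),W[m].mean(0))
v,u=np.nonzero(m);print(u.mean(),v.mean())
cv2.imwrite('pics/w5.png',p)
E
python3 go.py .468 -.1155 .064 1.5708
```

```text
tube 788 ((0.46994614601135254, -0.11479389667510986), 0.015280530788004398) [ 0.46995907 -0.11391776  0.09259142]
256.0964467005076 189.77918781725887
t 12.25 row [ -0.5   0.5 133.9] [-0.001 -0.     0.001] w 0.094
```

View pics/w5.png

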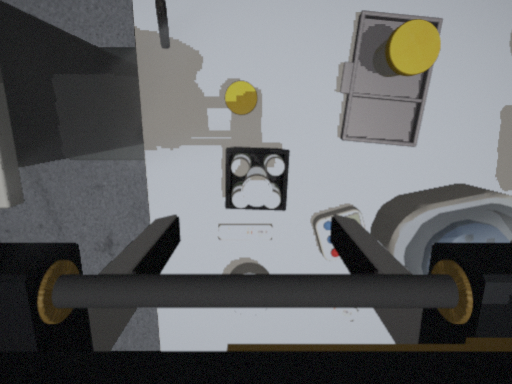

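Tube cap centre is at about (256,190), vials around it, and the fingers clear everything.

Converted, 134 mm / 600 = 0.2233, 126 mm / 600 = 0.21.

{"fn": "arm_command", "kwargs": {"plan": [[[0.0008,0.0033,0.0667,0,0,0,-1],[0.0008,0.0033,0.1333,0,0,0,-1],[0.0008,0.0033,0.1833,0,0,0,-1],[0.0008,0.0033,0.21,0,0,0,-1],[0.0008,0.0033,0.2233,0,0,0,-1],[0.0008,0.0033,0.2233,0,0,0,-0.3],[0.0008,0.0033,0.2233,0,0,0,0],[0.0008,0.0033,0.2233,0,0,0,0.3],[0.0008,0.0033,0.2233,0,0,0,1],[0.0008,0.0033,0.2233,0,0,0,1],[0.0008,0.0033,0.2233,0,0,0,1],[0.0008,0.0033,0.2233,0,0,0,1]]], "squeeze": 10}}

```text
time_s: 13.45
ee_pos: [0.4691, -0.1154, 0.0646]
eef_rot: [3.141, 0.0, 1.571]
force: [0.3, 0.2, 0.4]
grip_width: 0.0412
grip_force: 0.0
```

Converted, -95 mm / 600 = -0.1583, -80 mm / 600 = -0.1333.

{"fn": "arm_command", "kwargs": {"plan": [[[0,0,0,0,0,0,1],[0,0,0,0,0,0,1],[0,0,-0.0167,0,0,0,1],[0,0,-0.0333,0,0,0,1],[0,0,-0.0583,0,0,0,1],[0,0,-0.0833,0,0,0,1],[0,0,-0.1083,0,0,0,1],[0,0,-0.1333,0,0,0,1],[0,0,-0.1583,0,0,0,1],[0,0,-0.1583,0,0,0,1]]]}}

```text
time_s: 14.45
ee_pos: [0.47, -0.1157, 0.162]
eef_rot: [3.138, 0.001, 1.571]
force: [0.6, -0.2, -0.7]
grip_width: 0.0302
grip_force: 10.0
```

```bash
python3 - <<'E'
from h import *
p,d,i=grab('side'); a=p[190:300,220:360]; cv2.imwrite('pics/s1.png',cv2.resize(a,None,fx=4,fy=4,interpolation=cv2.INTER_CUBIC))
E
python3 go.py .617 -.046 .063 1.5708
```

```text
t 14.5 row [ 69.6 147.3  97.8] [0.002 0.001 0.   ] w 0.0301
```

View pics/s1.png

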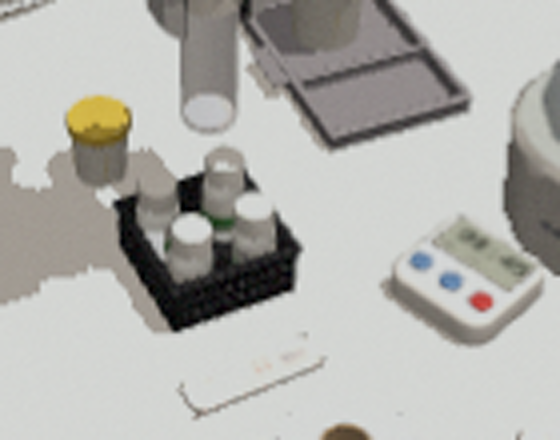

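The tube is drawn out (bottom at crop (208,112)) and all four vials still stand in the crate. Next it goes to the narrow pocket.

Converted, 147 mm / 600 = 0.245, 135 mm / 600 = 0.225.

{"fn": "arm_command", "kwargs": {"plan": [[[0.0283,0.0617,0,0,0,0,1],[0.0567,0.1233,0,0,0,0,1],[0.0867,0.1833,0,0,0,0,1],[0.1067,0.225,0,0,0,0,1],[0.1167,0.245,0,0,0,0,1],[0.1167,0.245,0,0,0,0,1],[0.1167,0.245,0.05,0,0,0,1],[0.1167,0.245,0.1,0,0,0,1],[0.1167,0.245,0.1333,0,0,0,1],[0.1167,0.245,0.15,0,0,0,1],[0.1167,0.245,0.1567,0,0,0,1],[0.1167,0.245,0.1567,0,0,0,1]]]}}

```text
time_s: 15.7
ee_pos: [0.616, -0.0456, 0.0658]
eef_rot: [3.141, 0.0, 1.571]
force: [0.1, -0.4, -0.6]
grip_width: 0.0301
grip_force: 10.0
```

Converted, 2 mm / 600 = 0.0033.

{"fn": "arm_command", "kwargs": {"plan": [[[0,0,0.0033,0,0,0,1],[0,0,0.0033,0,0,0,1],[0,0,0.0033,0,0,0,1]]]}}

```text
time_s: 16.0
ee_pos: [0.6163, -0.0454, 0.064]
eef_rot: [3.141, 0.0, 1.571]
force: [0.1, -0.5, -0.5]
grip_width: 0.0301
grip_force: 10.0
```

Converted, 1 mm / 600 = 0.0017.

{"fn": "arm_command", "kwargs": {"plan": [[[0,0,0.0017,0,0,0,1],[0,0,0.0017,0,0,0,1]]]}}

```text
time_s: 16.2
ee_pos: [0.6166, -0.0454, 0.0634]
eef_rot: [3.14, 0.0, 1.571]
force: [-0.7, 0.2, 6.2]
grip_width: 0.0299
grip_force: 10.0
```

Run:
```python
from h import *
p,d,i=grab('side'); a=p[150:240,260:360]; cv2.imwrite('pics/s2.png',cv2.resize(a,None,fx=6,fy=6,interpolation=cv2.INTER_CUBIC))
```

```text
(no output)
```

View pics/s2.png

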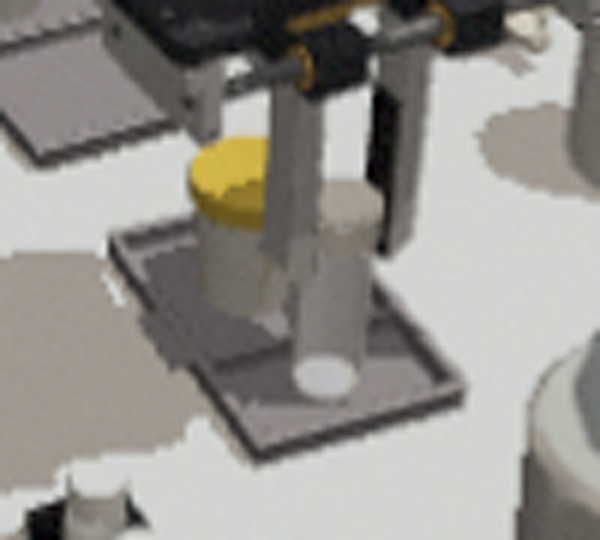

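The tube stands in the narrow pocket (base at crop (325,378)) and the 6 N reading shows floor contact. Release.

Converted, -135 mm / 600 = -0.225, -90 mm / 600 = -0.15.

{"fn": "arm_command", "kwargs": {"plan": [[[0,0,0,0,0,0,0.55],[0,0,0,0,0,0,0.3],[0,0,0,0,0,0,0],[0,0,0,0,0,0,-0.4],[0,0,0,0,0,0,-0.4],[0,0,0,0,0,0,-0.4],[0,0,-0.0333,0,0,0,-0.4],[0,0,-0.0833,0,0,0,-0.6],[0,0,-0.15,0,0,0,-1],[0,0,-0.225,0,0,0,-1],[0,0,-0.225,0,0,0,-1]]]}}

```text
time_s: 17.35
ee_pos: [0.6181, -0.0456, 0.2041]
eef_rot: [3.132, 0.001, 1.571]
force: [0.4, -0.9, 0.4]
grip_width: 0.0929
grip_force: 0.0
```

```bash
python3 - <<'E'
from h import *
p,d,i=grab('wrist'); W=world(d,i); Z=W[...,2]
m=(Z>.083)&(Z<.1)&(abs(W[...,0]-.617)<.04)&(abs(W[...,1]+.046)<.03); print('tube',m.sum(),cv2.minEnclosingCircle(W[m][:,:2].astype(np.float32)),W[m].mean(0))
E
python3 go.py .459 -.262 .2 1.5708
```

```text
tube 750 ((0.6170934438705444, -0.04498615860939026), 0.015530303120613098) [ 0.6172936  -0.04399492  0.09166708]
t 17.4 row [-2.165e+02 -1.581e+02 -2.000e-01] [ 0.005  0.001 -0.   ] w 0.0932
```

Converted, -216 mm / 600 = -0.36, -158 mm / 600 = -0.2633.

{"fn": "arm_command", "kwargs": {"plan": [[[-0.36,-0.2633,0,0,0,0,-1],[-0.36,-0.2633,0,0,0,0,-1],[-0.36,-0.2633,0,0,0,0,-1],[-0.36,-0.2633,0,0,0,0,-1],[-0.36,-0.2633,0,0,0,0,-1],[-0.36,-0.2633,0,0,0,0,-1],[-0.36,-0.2633,0,0,0,0,-1],[-0.36,-0.2633,0,0,0,0,-1],[-0.36,-0.2633,0,0,0,0,-1]]]}}

```text
time_s: 18.3
ee_pos: [0.4585, -0.2604, 0.1969]
eef_rot: [-3.141, -0.001, 1.572]
force: [-0.0, 0.4, -0.4]
grip_width: 0.0939
grip_force: 0.0
```

```bash
python3 - <<'E'
from h import *
p,d,i=grab('wrist'); W=world(d,i); Z=W[...,2]
m=(Z>.022)&(Z<.036)&(abs(W[...,0]-.459)<.045)&(abs(W[...,1]+.262)<.045)
m=cv2.morphologyEx(m.astype(np.uint8),cv2.MORPH_OPEN,np.ones((3,3)))>0; print('roll',m.sum(),cv2.minEnclosingCircle(W[m][:,:2].astype(np.float32)),W[m].mean(0), 'x',W[m][:,0].min(),W[m][:,0].max(),'y',W[m][:,1].min(),W[m][:,1].max())
v,u=np.nonzero(m);print(u.mean(),v.mean())
cv2.imwrite('pics/w6.png',p)
E
python3 go.py .459 -.262 .012 1.5708
```

```text
roll 1853 ((0.46111875772476196, -0.2639530301094055), 0.030616020783782005) [ 0.46117736 -0.26322566  0.02979057] x 0.43168681091586314 0.4913981783187966 y -0.2942443242926611 -0.23350376704089976
256.1786292498651 181.33998920669185
t 18.35 row [ -1.7   0.5 185. ] [-0.001 -0.     0.001] w 0.0937
```

View pics/w6.png

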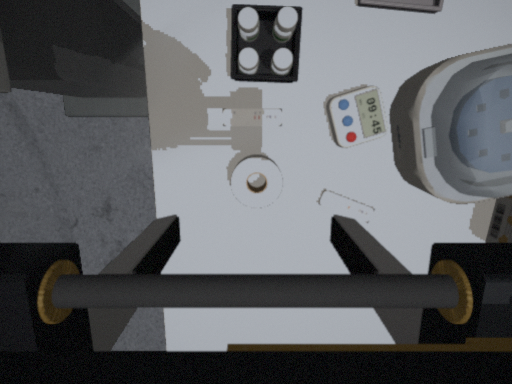

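The roll is at (256,181), 61 mm across, vials all upright. The strip at (347,205) is clear of the finger.

Converted, 185 mm / 600 = 0.3083, 180 mm / 600 = 0.3.

{"fn": "arm_command", "kwargs": {"plan": [[[-0.005,0.0033,0.075,0,0,0,-1],[-0.005,0.0033,0.15,0,0,0,-1],[-0.005,0.0033,0.225,0,0,0,-1],[-0.005,0.0033,0.275,0,0,0,-1],[-0.005,0.0033,0.3,0,0,0,-1],[-0.005,0.0033,0.3083,0,0,0,-1],[-0.005,0.0033,0.3083,0,0,0,1],[-0.005,0.0033,0.3083,0,0,0,1],[-0.005,0.0033,0.3083,0,0,0,1],[-0.005,0.0033,0.3083,0,0,0,1],[-0.005,0.0033,0.3083,0,0,0,1],[-0.005,0.0033,0.3083,0,0,0,1]]], "squeeze": 15}}

```text
time_s: 19.55
ee_pos: [0.4603, -0.2645, 0.013]
eef_rot: [3.141, 0.0, 1.571]
force: [-1.1, 0.4, 5.6]
grip_width: 0.0591
grip_force: 15.0
```

Converted, -140 mm / 600 = -0.2333, -120 mm / 600 = -0.2.

{"fn": "arm_command", "kwargs": {"plan": [[[0,0,0,0,0,0,1],[0,0,-0.0333,0,0,0,1],[0,0,-0.0833,0,0,0,1],[0,0,-0.1417,0,0,0,1],[0,0,-0.2,0,0,0,1],[0,0,-0.2333,0,0,0,1],[0,0,-0.2333,0,0,0,1]]]}}

```text
time_s: 20.25
ee_pos: [0.461, -0.265, 0.1551]
eef_rot: [3.138, 0.003, 1.571]
force: [0.2, -0.7, -1.7]
grip_width: 0.0591
grip_force: 15.0
```

```bash
python3 go.py .6305 .173 .15 1.5708
```

```text
t 20.25 row [438.  169.5   4.6] [ 0.004  0.003 -0.   ] w 0.0591
```

{"fn": "arm_command", "kwargs": {"plan": [[[0.0417,0.0167,0,0,0,0,1],[0.1083,0.0417,0,0,0,0,1],[0.175,0.0683,0,0,0,0,1],[0.2417,0.0933,0,0,0,0,1],[0.3083,0.12,0,0,0,0,1],[0.375,0.145,0,0,0,0,1],[0.4417,0.1717,0,0,0,0,1],[0.5083,0.1967,0,0,0,0,1],[0.575,0.2233,0,0,0,0,1],[0.6417,0.2483,0,0,0,0,1],[0.7,0.2717,0,0,0,0,1],[0.73,0.2833,0,0,0,0,1]]]}}

```text
time_s: 21.45
ee_pos: [0.6299, 0.1763, 0.1501]
eef_rot: [-3.139, 0.0, 1.573]
force: [-0.0, -1.0, -0.5]
grip_width: 0.0596
grip_force: 15.0
```

{"fn": "arm_command", "kwargs": {"plan": [[[0,0,0,0,0,0,1],[0,0,0,0,0,0,1]]]}}

```text
time_s: 21.65
ee_pos: [0.6295, 0.1733, 0.1507]
eef_rot: [-3.139, 0.001, 1.571]
force: [0.2, 0.9, -0.8]
grip_width: 0.0591
grip_force: 15.0
```

```bash
python3 - <<'E'
from h import *
p,d,i=grab('wrist'); cv2.imwrite('pics/w7.png',p)
E
python3 go.py .6305 .173 .016 1.5708
```

```text
t 21.7 row [  0.3   1.1 135.3] [-0.002  0.001 -0.   ] w 0.0595
```

View pics/w7.png

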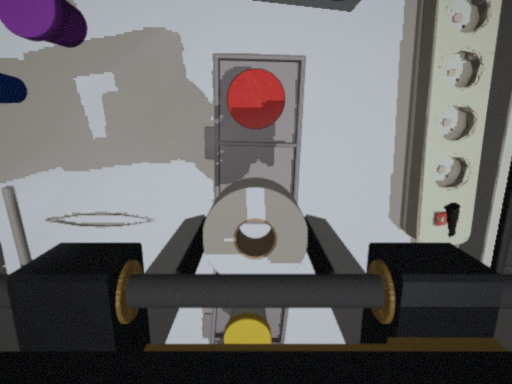

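Run:
```python
from h import *; from trays import plane_pts
i=cams.camera_info('wrist'); print(plane_pts([(218,144),(298,144),(214,57),(304,57),(214,190),(298,190)],i,.013).round(4))
```

```text
[[0.5923 0.215  0.013 ]
 [0.6753 0.2151 0.013 ]
 [0.5906 0.2989 0.013 ]
 [0.6782 0.299  0.013 ]
 [0.5867 0.1661 0.013 ]
 [0.6769 0.1662 0.013 ]]
```

Converted, 134 mm / 600 = 0.2233, 100 mm / 600 = 0.1667.

{"fn": "arm_command", "kwargs": {"plan": [[[-0.0017,0.0033,0.0583,0,0,0,1],[-0.0017,0.0033,0.1167,0,0,0,1],[-0.0017,0.0033,0.1667,0,0,0,1],[-0.0017,0.0033,0.2,0,0,0,1],[-0.0017,0.0033,0.2167,0,0,0,1],[-0.0017,0.0033,0.2217,0,0,0,1],[-0.0017,0.0033,0.2233,0,0,0,1],[-0.0017,0.0033,0.2233,0,0,0,1]]]}}

```text
time_s: 22.5
ee_pos: [0.6326, 0.1725, 0.0196]
eef_rot: [3.14, -0.0, 1.571]
force: [-0.6, 0.1, -0.2]
grip_width: 0.0595
grip_force: 15.0
```

{"fn": "arm_command", "kwargs": {"plan": [[[0,0,0.0033,0,0,0,1],[0,0,0.005,0,0,0,1],[0,0,0.005,0,0,0,1]]]}}

```text
time_s: 22.8
ee_pos: [0.6323, 0.1727, 0.0161]
eef_rot: [3.141, -0.0, 1.571]
force: [-1.3, -0.7, 3.3]
grip_width: 0.0597
grip_force: 15.0
```

Floor contact. Release and lift.

{"fn": "arm_command", "kwargs": {"plan": [[[0,0,0,0,0,0,0.1],[0,0,0,0,0,0,-0.3],[0,0,0,0,0,0,-0.7],[0,0,0,0,0,0,-0.7],[0,0,-0.0333,0,0,0,-0.7],[0,0,-0.1,0,0,0,-0.7],[0,0,-0.1833,0,0,0,-1],[0,0,-0.2667,0,0,0,-1],[0,0,-0.35,0,0,0,-1],[-0.0833,-0.1,-0.4,0,0,0,-1],[-0.1667,-0.1667,-0.4,0,0,0,-1],[-0.1667,-0.1667,-0.4,0,0,0,-1]]]}}

```text
time_s: 24.0
ee_pos: [0.5306, 0.0717, 0.2559]
eef_rot: [3.141, 0.0, 1.571]
force: [0.8, -0.8, 0.4]
grip_width: 0.094
grip_force: 0.0
```

Run:
```python
from h import *
p,d,i=grab('top'); q,d2,i2=grab('side'); W=world(d,i);Z=W[...,2]
m=(Z>.026)&(Z<.042)&(abs(W[...,0]-.632)<.05)&(abs(W[...,1]-.172)<.045); print('roll',m.sum(),cv2.minEnclosingCircle(W[m][:,:2].astype(np.float32)),W[m].mean(0))
a=cv2.resize(p[110:250,130:380],(500,280),interpolation=cv2.INTER_CUBIC); b=cv2.resize(q[110:300,210:360],(300,380))
c=np.zeros((380,800,3),np.uint8); c[:280,:500]=a; c[:,500:]=b; cv2.imwrite('pics/f.png',c)
```

```text
roll 68 ((0.6283784508705139, 0.17380401492118835), 0.03062126785516739) [0.62591509 0.16343572 0.0329793 ]
```

View pics/f.png

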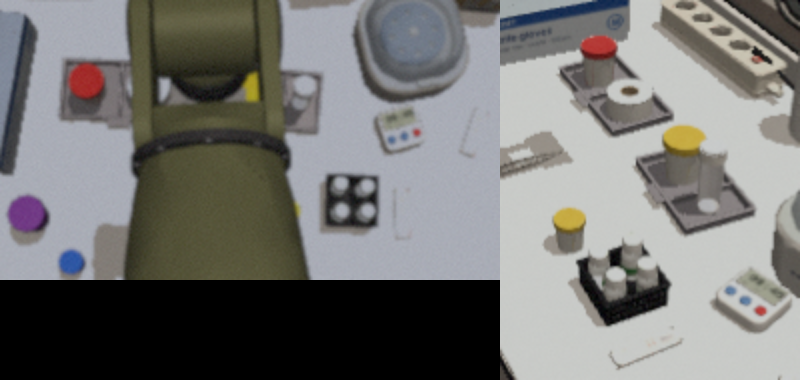

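The side view shows everything in its pocket and upright: red cup (598,58), roll (629,95), yellow cup (683,155), tube (710,180). All four vials stand in the crate.

```bash
python3 -c "
from station import ctrl
print(ctrl.hand_in())"
```

```text
the job is handed in; nothing more can be done
None
```

Both kits are made up and the job was handed in at about 24 s; no verdict came back. In the final side view, the red cup and the roll stood upright in the long tray, the yellow cup and the tube in the short tray, and all four vials in the crate.

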